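# Seat the long wear gauge on the stand's twin pins

### The arm

A 6-joint arm with a two-finger parallel gripper is mounted at the origin on the work surface. World frame = base frame: x ahead of the robot, y to its left, z up, the work surface at z = 0. Lengths are in mm, angles in rad, forces in N, time in s.
With the tool pointing down it reaches from about 350 to 775 mm from the base axis. Payload 7.3 kg.
Tool frame: the origin (TCP) lies midway between the tips of the shut fingers; the grasp point (between the pads) lies 19 mm behind it (bot.tcp_to_grasp is the distance from the TCP to the grasp point, in mm); z points along the fingers, y is the line along which they close (so a half turn about z gives the same grasp; the last joint's range is limited). The gripper opens to 92 mm and grips with 3 to 60 N. Pads are 19 mm wide; open, the fingers measure 130 mm over their backs; the gripper's body (75 mm by 190 mm) begins 47 mm behind the grasp point.
Start: joints at [-1.422, 0.342, 1.524, -0, 1.275, -0.146], TCP at [152.56, -502.365, 226.741] pointing down, gripper open.
Joint ranges: [-2.53, 2.53], [-0.77, 2.02], [0.04, 2.7], [-1, 4.14], [0.28, 2.66], [-3.11, 3.11]. Speed limits (rad/s): [2.57, 2.57, 3.14, 3.14, 3.14, 3.14].

### API

Orientations are given as [roll, pitch, yaw] about the fixed x, y, z axes, in that order (R = Rz(yaw) Ry(pitch) Rx(roll)).
In Python, from plant import bot, viewer gives the robot as it stands. The module is installed in compiled form; this text tells all that it offers.
- The arm moves only by the shell command python3 -m handwheel 'ROWS'. ROWS is text: rows parted by semicolons, each of 7 numbers parted by spaces: the shift along the tool's x, y, z scaled (see below), then the turn, a rotation vector about the tool's x, y, z scaled (see below), then the opening, from -1 (shut) to 1 (fully open), so that 0 is half open. In form: tx ty tz rx ry rz gripper; .... A call has 1 to 8 rows; each row is the pose to reach, as a shift and turn from the pose commanded when the call began, along the tool's axes at that moment, turning the shorter way round; what a row does not reach only later rows make up. The controller multiplies each number of a shift by 10 cm and each number of a turn by pi rad. A row lasts 1/12 s, in which the tool goes at most 41.7 mm and 7.16 degrees, less where a joint would pass 70% of its speed; a pose out of reach is approached as far as the arm can. A call with a number of a shift or a turn outside -1 to 1 is refused whole. A call with a gripper value outside its range is refused whole. The fingers move at their own pace and stop on an object; the grip force is fixed at half the most. Time passes only in rows, so rows that repeat a pose let the fingers close. It gives the time, the measured TCP pose, the force, the opening and the grip force at its end, in the units of the state.
- bot.get_obs(): the state, without advancing time (a new reading comes with each control period).
- viewer.capture(name): name is "side" or "top"; returns a dict with "frame" (384x512x3 uint8, red, green, blue), "fov_y" (degrees; the focal length in pixels is half the picture's height over the tangent of half this angle, whatever the lens; pixels are square), "cx", "cy" (the principal point, pixels), "dist_coeffs" ([k1, k2, p1, p2, k3] as OpenCV has them; the pictures are not rectified), "T" (4x4, takes a point from camera to world coordinates). Camera axes: x right, y down, z forward; pixel columns grow to the right and rows downward; lengths in mm; the calibration is good to about 2 mm. A picture is of the moment at which its call begins. There is no depth.
- bot.close_job(): hands the job in; it is judged then, once.
Trained networks look in a picture, given as the dict that the camera call returned (one of the last four; its "shot" number tells which), for a name from the list of things; names that differ only in an ending like _2 or _b are one class to them, and where a whole thing is asked for, a point or a joint stands for the part that bears it (a point fixed in the world has none). Each returns a list of dicts, best first, with "score" (0 to 1); they miss things now and then, are a little off and sometimes report something else, mostly with a low value. They report only what shows in the picture. A call takes as long as a camera call.
- viewer.recognise(target, picture): "centre" ([column, row] in pixels, amid what is visible of it).
- viewer.cut_out(target, picture): "pixels" (384x512 bool, what is visible of it) and "centre" ([column, row] in pixels, amid what is visible of it).
The state is a dict: "time": time; "joint_positions": joint angles; "dq": joint speeds; "tau": joint torques, N m; "tool_pos": TCP position; "tcp_rot": TCP orientation; "contact_force": force on the tool from outside, world axes, zero at the start; "moment": the same for the moment, N m; "grip_width": finger opening in mm; "finger_force": force on a finger pad.
Only numpy, scipy, OpenCV 4.12 (cv2) and the standard library are available. Lean on these libraries where they do the work, as an engineer would, in place of code of your own. Each camera call takes 0.05 s, during which the arm holds its last target. There are 200 camera calls.

### The job

Pick up the long gauge plate, bring its two eyes over the two upright pins of the grey inspection stand, and lower it gently so that both pins come through and the plate lies flat on the stand's base; then let go of it. Either way round is fine. Do not drop it onto the stand, and leave the short gauge plate where it lies.

Things in the scene. Friction and masses are not known exactly. Their poses are not given: they have to be found in the camera images.
- long_gauge: Long gauge plate, loose, about 0.35 kg: flat bare steel, 70 mm along x, 180 mm along y, 6 mm thick, lying flat. Two round through holes (eyes), 32 mm diameter, on its y axis at y = -55 and +55 mm. Upright black plastic grip on its centre: 16 mm thick along x, 56 mm long along y, from 6 to 52 mm above the underside. Origin: centre of the underside; z up. Same after a half turn about z.
- short_gauge: Short gauge plate, loose, to be left alone: like the long one but 70 mm along x, 120 mm along y, 6 mm thick, with 24 mm eyes only 64 mm apart (too close for the pins) and a black grip 16 mm thick, 34 mm long, up to 52 mm high. Origin: centre of the underside; z up.
- stand: Inspection stand, fixed: grey base block, 90 mm along x, 190 mm along y, 20 mm high. Two upright steel pins, 12 mm diameter, on its y axis at y = -55 and +55 mm, 45 mm tall above the base's top (tips 65 mm above the table), the last 8 mm tapered. Origin: centre of the underside, at table height; z up. With the gauge home, its underside is 20 mm above this origin.

How it is judged (in metres and radians):
On the way:
1. the long gauge is lifted clear of the table and above the height of the pins' tips (height (world z) of long_gauge above 0.062 m), for 0.05 s.
At the end, for the whole second after the job is handed in: The long gauge rests flat (tilt under 0.06 rad) and still on the stand's base, a pin through each eye: underside 15 to 25 mm above the stand's origin, centres within 20 mm, long axes within 0.3 rad either way round; the short gauge within 30 mm of its start (z of long_gauge in the frame of stand between 0.015 and 0.025 m and horizontal distance between long_gauge and stand below 0.02 m and angle between the y axis of long_gauge and the y axis of stand, either way round below 0.3 rad and angle between the z axis of long_gauge and the z axis of stand, either way round below 0.06 rad and angle between long_gauge's own z axis and vertical below 0.06 rad and linear speed of long_gauge below 0.02 m/s and distance of short_gauge from where it was at the start of the episode below 0.03 m); the robot touches nothing.
It fails at once if the long gauge drops onto the stand (comes down faster than 0.5 m/s while on the pins) (horizontal distance between long_gauge and stand below 0.03 m and z of long_gauge in the frame of stand below 0.055 m and linear speed of long_gauge above 0.5 m/s).
It fails at once if the short gauge is moved more than 30 mm (distance of short_gauge from where it was at the start of the episode above 0.03 m).
It also fails if it takes over 40 s, if anything falls off the work surface, if the arm or the gripper's body presses on something with over 40 N, if the wrist force passes 120 N, or if a joint passes its speed limit or range.

## Working session

There is one attempt and no reset: what is moved stays moved. The work goes in short steps, Python scripts to look and compute and a shell command to move; the robot and the scene stay as the last step left them, time stands still between calls to the robot, and variables do not carry over. Pictures are saved under pics/ and viewed, at most 10 in all, crops included, and the job is handed in when it is done.

```bash
mkdir -p pics
cat > h.py <<'E'
import numpy as np, cv2
from plant import bot, viewer
def cam(p):
    h=p["frame"].shape[0]; f=h/2/np.tan(np.radians(p["fov_y"]/2))
    return np.array([[f,0,p["cx"]],[0,f,p["cy"]],[0,0,1.]]), np.array(p["dist_coeffs"],float), np.array(p["T"],float)
def back(p,uv,z):
    K,d,T=cam(p)
    n=cv2.undistortPoints(np.array(uv,float).reshape(-1,1,2),K,d).reshape(-1,2)
    r=np.c_[n,np.ones(len(n))]@T[:3,:3].T; o=T[:3,3]
    return o+r*((z-o[2])/r[:,2])[:,None]
def proj(p,X):
    K,d,T=cam(p); W=np.linalg.inv(T)
    return cv2.projectPoints(np.array(X,float).reshape(-1,1,3),cv2.Rodrigues(W[:3,:3])[0],W[:3,3],K,d)[0].reshape(-1,2)
def rect(p,m,z):
    c=max(cv2.findContours(m.astype(np.uint8),cv2.RETR_EXTERNAL,cv2.CHAIN_APPROX_NONE)[0],key=cv2.contourArea)
    w=back(p,c[:,0],z)[:,:2]
    return cv2.minAreaRect(w.astype(np.float32))
E
python3 - <<'E'
from h import *
for n in("top","side"):
    p=viewer.capture(n); cv2.imwrite(f"pics/{n}0.png",p["frame"][:,:,::-1]); print(n,np.round(p["T"],2).tolist())
    for t,z in(("long_gauge",6),("short_gauge",6),("stand",20)):
        for r in viewer.cut_out(t,p)[:2]:
            print(t,round(r["score"],2),np.round(r["centre"]),rect(p,r["pixels"],z))
o=bot.get_obs();print(o)
E
```

```text
top [[-0.03, -0.99, 0.17, 408.24], [-1.0, 0.02, -0.03, 16.94], [0.02, -0.17, -0.99, 905.8], [0.0, 0.0, 0.0, 1.0]]
long_gauge 0.65 [260. 168.] ((625.7482299804688, -16.035385131835938), (72.97986602783203, 179.71522521972656), 15.39725112915039)
short_gauge 0.77 [385. 202.] ((532.2197265625, -322.3975830078125), (123.091552734375, 76.00468444824219), 58.300994873046875)
stand 0.86 [120. 222.] ((498.3968200683594, 314.8458251953125), (194.05618286132812, 93.17179107666016), 78.17630767822266)
side [[-0.73, -0.48, 0.5, -5.6], [-0.69, 0.52, -0.51, 582.6], [-0.01, -0.71, -0.7, 845.61], [0.0, 0.0, 0.0, 1.0]]
long_gauge 0.61 [244. 190.] ((622.7811279296875, -15.721885681152344), (73.52867889404297, 185.82882690429688), 15.906698226928711)
short_gauge 0.67 [338. 154.] ((536.3889770507812, -326.02093505859375), (119.83891296386719, 101.86107635498047), 57.878135681152344)
stand 0.55 [180. 289.] ((492.8440246582031, 320.3948974609375), (190.49844360351562, 99.48084259033203), 76.58016204833984)
{'time': 0.4, 'joint_positions': array([-1.42199939e+00,  3.42134593e-01,  1.52428648e+00, -7.48539483e-07,
        1.27538602e+00, -1.46008110e-01]), 'dq': array([ 0.00084145, -0.00090697, -0.00036025,  0.00201928, -0.00057346,
       -0.00014184]), 'tau': array([-9.30695533e-04, -4.30717671e+01, -2.44195157e+01,  7.16522313e-02,
        5.02441346e-02, -4.76045136e-05]), 'tool_pos': array([ 152.54798257, -502.28226444,  226.60540911]), 'tcp_rot': array([-3.14138039e+00, -3.04900197e-05,  2.94805261e-01]), 'contact_force': array([ 0.38556807,  0.53626327, -0.7005692 ]), 'moment': array([ 0.04105613, -0.0192184 ,  0.00092238]), 'finger_force': 0.0, 'grip_width': 91.82015084660662}
```

View pics/top0.png

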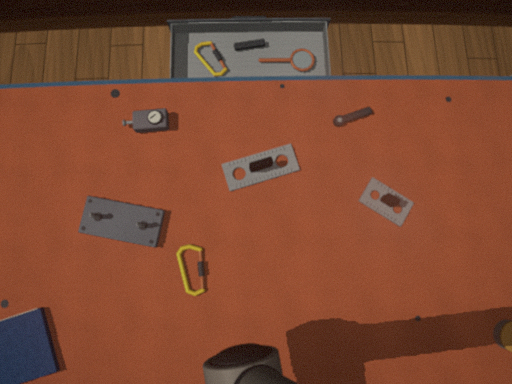

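View pics/side0.png

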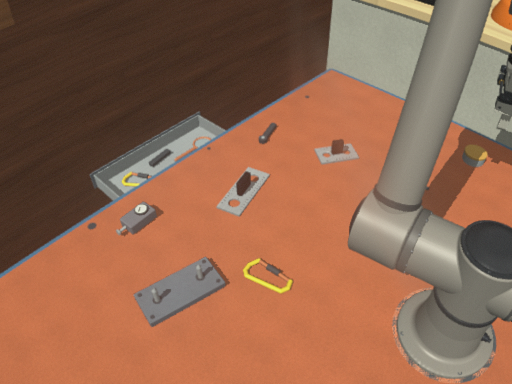

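Top view: long gauge at about (260,168), stand at (120,222), short gauge at (385,202), and the masks agree. The side view agrees too. Next I refine the poses by fitting silhouettes in both views.

```bash
cat >> h.py <<'E'
from scipy.optimize import minimize
def box(x,y,z0,z1): return [[a,b,c] for a in(-x,x) for b in(-y,y) for c in(z0,z1)]
def pin(y): return [[6*np.cos(t),y+6*np.sin(t),c] for t in np.arange(0,6.3,.5) for c in(20,57)]+[[0,y,65]]
PARTS={"long_gauge":[box(35,90,0,6),box(8,28,6,52)],"stand":[box(45,95,0,20),pin(-55),pin(55)]}
def pose(x,y,a,P,z=0):
    c,s=np.cos(a),np.sin(a); return np.array(P)@np.array([[c,s,0],[-s,c,0],[0,0,1]])+[x,y,z]
def fit(t,views,x0,z=0):
    """views: list of (picture, mask); x,y mm, yaw rad by silhouette overlap"""
    def cost(v):
        e=0
        for p,m in views:
            r=np.zeros((384*4,512*4),np.uint8)
            for P in PARTS[t]:
                q=proj(p,pose(v[0],v[1],v[2]/50,P,z))*4+1.5
                cv2.fillConvexPoly(r,cv2.convexHull(np.round(q).astype(np.int32)),1)
            r=cv2.resize(r.astype(np.float32),(512,384),interpolation=cv2.INTER_AREA)
            e+=np.abs(r-m).sum()/m.sum()
        return e
    s=minimize(cost,[x0[0],x0[1],x0[2]*50],method="Nelder-Mead",options=dict(initial_simplex=np.array([x0[0],x0[1],x0[2]*50])+np.array([[0,0,0],[6,0,0],[0,6,0],[0,0,4]])))
    return s.x[0],s.x[1],s.x[2]/50,s.fun
def masks(t,ps):
    out=[]
    for p in ps:
        r=viewer.cut_out(t,p)
        if r:
            m=r[0]["pixels"].astype(np.uint8)
            if t=="long_gauge": m=cv2.morphologyEx(cv2.copyMakeBorder(m,20,20,20,20,cv2.BORDER_CONSTANT),cv2.MORPH_CLOSE,np.ones((15,15)))[20:-20,20:-20]
            out.append((p,m.astype(np.float32)))
    return out
E
python3 - <<'E'
from h import *
ps=[viewer.capture("top"),viewer.capture("side")]
for t,x0 in(("long_gauge",(625,-16,.27)),("stand",(496,317,-.21))):
    v=masks(t,ps)
    for w in(v,v[:1],v[1:]): print(t,np.round(fit(t,w,x0),3))
E
python3 -m handwheel '0.4 -0.2 0 0 0 0 1; 0.8 -0.4 0 0 0 0 1; 1 -0.55 0 0 0 0 1'
```

```text
long_gauge [ 6.26121e+02 -1.77850e+01  2.66000e-01  1.13000e-01]
long_gauge [ 6.26722e+02 -1.59070e+01  2.68000e-01  4.90000e-02]
long_gauge [ 6.25275e+02 -1.87750e+01  2.77000e-01  3.90000e-02]
stand [ 4.98883e+02  3.16811e+02 -2.15000e-01  1.11000e-01]
stand [ 4.98906e+02  3.17405e+02 -2.09000e-01  3.20000e-02]
stand [ 4.99004e+02  3.18959e+02 -2.13000e-01  7.90000e-02]
time: 0.95
tool_pos: [233.7, -419.2, 226.6]
tcp_rot: [-3.141, -0.001, 0.294]
contact_force: [0.4, 0.2, -0.9]
grip_width: 91.9
finger_force: 0.0
```

```bash
python3 -m handwheel '0.33 -0.18 0 0 0 0 1; 0.67 -0.37 0 0 0 0 1; 1 -0.55 0 0 0 0 1' >/dev/null
python3 -m handwheel '0.33 -0.18 0 0 0 0 1; 0.67 -0.37 0 0 0 0 1; 1 -0.55 0 0 0 0 1' >/dev/null
python3 -m handwheel '0.33 -0.18 0 0 0 0 1; 0.67 -0.37 0 0 0 0 1; 1 -0.55 0 0 0 0 1' >/dev/null
python3 -m handwheel '0.33 -0.18 0 0 0 0 1; 0.67 -0.37 0 0 0 0 1; 1 -0.55 0 0 0 0 1'
python3 -m handwheel '0 0 0 0 0 -0.246 1;0 0 0 0 0 -0.246 1;0 0 0 0 0 -0.246 1;0 0 0 0 0 -0.246 1;0 0 0 0 0 -0.246 1;0 0 0 0 0 -0.246 1;0 0 0 0 0 -0.246 1'
python3 -m handwheel '0 0 0 0 0 -0.246 1;0 0 0 0 0 -0.246 1;0 0 0 0 0 -0.246 1;0 0 0 0 0 -0.246 1;0 0 0 0 0 -0.246 1;0 0 0 0 0 -0.246 1;0 0 0 0 0 -0.246 1;0 0 0 0 0 -0.246 1'
```

```text
time: 1.95
tool_pos: [552.2, -92.1, 226.8]
tcp_rot: [3.141, -0.0, 0.295]
contact_force: [1.1, -1.1, -0.5]
grip_width: 91.7
finger_force: 0.0
time: 2.53
tool_pos: [551.1, -93.9, 226.7]
tcp_rot: [-3.142, 0.0, 1.073]
contact_force: [0.2, 0.3, -0.3]
grip_width: 91.8
finger_force: 0.0
time: 3.2
tool_pos: [551.1, -94.0, 226.7]
tcp_rot: [3.142, 0.0, 1.837]
contact_force: [0.4, -0.1, 0.6]
grip_width: 91.8
finger_force: 0.0
```

```bash
python3 -m handwheel '0.18 0.31 0.1 0 0 0 1; 0.36 0.62 0.3 0 0 0 1; 0.54 0.927 0.6 0 0 0 1; 0.54 0.927 0.9 0 0 0 1; 0.54 0.927 0.9 0 0 0 1;0.54 0.927 0.9 0 0 0 1'
python3 - <<'E'
from h import *
p=viewer.capture("side"); f=p["frame"]; cv2.imwrite("pics/s1.png",cv2.resize(f[80:280,140:380,::-1],None,fx=3,fy=3))
p=viewer.capture("top"); f=p["frame"]; cv2.imwrite("pics/t1.png",cv2.resize(f[80:280,140:380,::-1],None,fx=3,fy=3))
E
```

```text
time: 3.7
tool_pos: [624.8, -16.9, 135.2]
tcp_rot: [-3.137, -0.002, 1.838]
contact_force: [0.4, -1.0, 0.6]
grip_width: 91.4
finger_force: 0.0
```

View pics/s1.png

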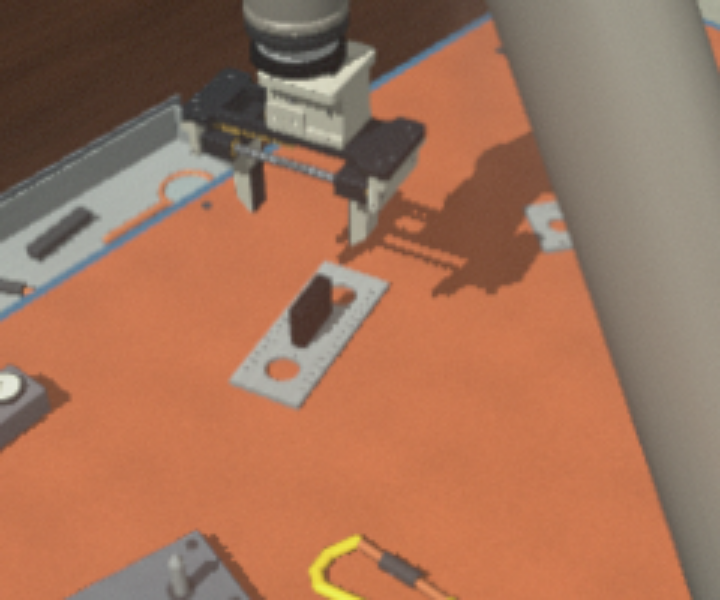

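The open fingers hang across the grip (crop about (310,310)) and line up with it. Descending now.

```bash
python3 -m handwheel '0 0 0.3 0 0 0 1; 0 0 0.6 0 0 0 1; 0 0 0.8 0 0 0 1;0 0 0.8 0 0 0 1'
python3 -m handwheel '0 0 0.15 0 0 0 1; 0 0 0.3 0 0 0 1; 0 0 0.38 0 0 0 1;0 0 0.38 0 0 0 1; 0 0 0.38 0 0 0 1'
python3 -m handwheel '0 0 0 0 0 0 -1;0 0 0 0 0 0 -1;0 0 0 0 0 0 -1;0 0 0 0 0 0 -1;0 0 0 0 0 0 -1;0 0 0 0 0 0 -1;0 0 0 0 0 0 -1;0 0 0 0 0 0 -1'
python3 -m handwheel '0 0 0 0 0 0 -1;0 0 0 0 0 0 -1;0 0 0 0 0 0 -1;0 0 0 0 0 0 -1;0 0 0 0 0 0 -1;0 0 0 0 0 0 -1'
```

```text
time: 4.13
tool_pos: [624.3, -18.1, 55.1]
tcp_rot: [-3.138, -0.001, 1.838]
contact_force: [-1.1, -0.2, -0.2]
grip_width: 91.7
finger_force: 0.0
time: 4.55
tool_pos: [626.9, -17.7, 20.5]
tcp_rot: [3.14, 0.001, 1.84]
contact_force: [0.1, -0.7, -0.1]
grip_width: 91.8
finger_force: 0.0
time: 5.22
tool_pos: [626.0, -17.2, 18.6]
tcp_rot: [-3.141, 0.0, 1.84]
contact_force: [-0.8, 0.1, -0.1]
grip_width: 42.9
finger_force: 0.0
time: 5.72
tool_pos: [625.9, -17.3, 18.7]
tcp_rot: [-3.141, 0.0, 1.84]
contact_force: [-1.7, -0.5, 0.6]
grip_width: 16.0
finger_force: 30.0
```

```bash
python3 -m handwheel '0 0 -0.05 0 0 0 -1;0 0 -0.2 0 0 0 -1;0 0 -0.4 0 0 0 -1;0 0 -0.6 0 0 0 -1;0 0 -0.8 0 0 0 -1;0 0 -0.95 0 0 0 -1;0 0 -1 0 0 0 -1;0 0 -1 0 0 0 -1'
python3 - <<'E'
from h import *
ps=[viewer.capture("top"),viewer.capture("side")]
cv2.imwrite("pics/s2.png",cv2.resize(ps[1]["frame"][80:280,140:380,::-1],None,fx=3,fy=3))
print(bot.get_obs()["tcp_rot"])
E
```

```text
time: 6.38
tool_pos: [626.6, -17.3, 119.9]
tcp_rot: [3.14, 0.001, 1.841]
contact_force: [0.7, -0.2, -4.5]
grip_width: 15.8
finger_force: 30.0
[-3.13990336e+00 -6.83225539e-04  1.84044089e+00]
```

View pics/s2.png

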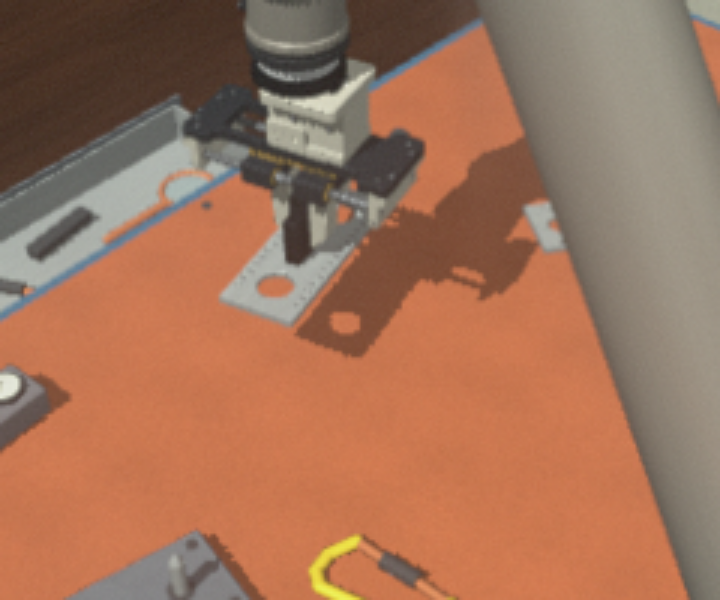

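The plate hangs level in the grip (eye at about (275,285) in the crop, its shadow below). Carrying it to the stand.

```bash
python3 -m handwheel '0.08 -0.01 0 0 0 0 -1;0.25 -0.02 0 0 0 0 -1;0.5 -0.05 0 0 0 0 -1;0.75 -0.07 0 0 0 0 -1;1 -0.09 0 0 0 0 -1' >/dev/null
python3 -m handwheel '0.25 -0.02 0 0 0 0 -1;0.5 -0.05 0 0 0 0 -1;0.75 -0.07 0 0 0 0 -1;1 -0.09 0 0 0 0 -1' > /dev/null
python3 -m handwheel '0.25 -0.02 0 0 0 0 -1;0.5 -0.05 0 0 0 0 -1;0.75 -0.07 0 0 0 0 -1;1 -0.09 0 0 0 0 -1'
python3 -m handwheel '0.2 -0.02 0 0 0 0.02 -1;0.38 -0.04 0 0 0 0.05 -1;0.5 -0.06 0 0 0 0.08 -1;0.566 -0.069 0 0 0 0.11 -1;0.566 -0.069 0 0 0 0.14 -1;0.566 -0.069 0 0 0 0.153 -1;0.566 -0.069 0 0 0 0.153 -1;0.566 -0.069 0 0 0 0.153 -1'
python3 - <<'E'
from h import *
ps=[viewer.capture("top"),viewer.capture("side")]
cv2.imwrite("pics/s3.png",np.hstack([cv2.resize(q["frame"][a:a+180,b:b+180,::-1],(400,400)) for q,a,b in((ps[0],120,30),(ps[1],180,80))]))
o=bot.get_obs();print(o["tool_pos"],o["tcp_rot"])
E
```

```text
time: 7.57
tool_pos: [517.8, 266.9, 117.9]
tcp_rot: [-3.14, -0.0, 1.841]
contact_force: [0.1, -0.2, -3.0]
grip_width: 16.1
finger_force: 30.0
time: 8.23
tool_pos: [497.1, 318.1, 118.0]
tcp_rot: [-3.14, 0.001, 1.362]
contact_force: [-0.4, 0.4, -3.9]
grip_width: 15.8
finger_force: 30.0
[497.70264002 317.77755713 118.33844335] [-3.14092247e+00  4.29875315e-04  1.36150972e+00]
```

View pics/s3.png

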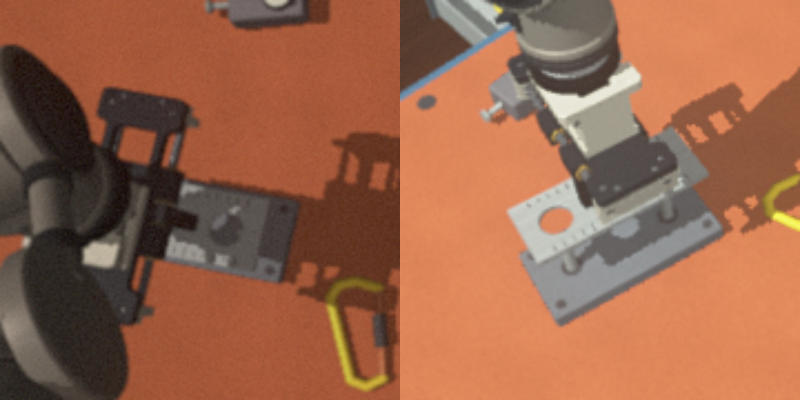

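The right half (side view) shows the near eye at crop (556,220), level above the near pin (572,262). The left half (top view) shows the far pin inside the right eye at about (228,218). I'll check both numerically.

Run:
```python
from h import *
ps=[viewer.capture("top"),viewer.capture("side")]
o=bot.get_obs();x,y=o["tool_pos"][:2];a=o["tcp_rot"][2]-np.pi/2;print(x,y,a)
s=(150.2-.3,279)
print("eye seen",back(ps[1],[s],105.6),"expected",pose(x,y,a,[[0,55,0]]))
P=pose(499,317.5,-.212,[[0,55,65],[0,55,20],[0,-55,65],[0,-55,20]])
for p,(r,c,k) in zip(ps,((120,30,0),(180,80,400))):
  print("pins in crop",((proj(p,P)-[c,r])*2.222+[k,0]).round().tolist(),"eyes",((proj(p,pose(x,y,a,[[0,55,105],[0,-55,105]]))-[c,r])*2.222+[k,0]).round().tolist())
```

```text
498.0835321183866 317.53290740316595 -0.21016073990818018
eye seen [[505.98403506 373.08110634 105.6       ]] expected [[509.55747293 371.32276409   0.        ]]
pins in crop [[134.0, 209.0], [151.0, 214.0], [239.0, 230.0], [251.0, 234.0]] eyes [[117.0, 206.0], [227.0, 227.0]]
pins in crop [[562.0, 240.0], [571.0, 265.0], [662.0, 188.0], [666.0, 214.0]] eyes [[555.0, 217.0], [657.0, 164.0]]
```

```bash
python3 -m handwheel '0 0 0.05 0 0 0 -1;0 0 0.12 0 0 0 -1;0 0 0.2 0 0 0 -1;0 0 0.27 0 0 0 -1;0 0 0.27 0 0 0 -1;0 0 0.27 0 0 0 -1'
python3 - <<'E'
from h import *
ps=[viewer.capture("top"),viewer.capture("side")]
cv2.imwrite("pics/s4.png",np.hstack([cv2.resize(q["frame"][a:a+120,b:b+120,::-1],(400,400),interpolation=cv2.INTER_CUBIC) for q,a,b in((ps[0],160,60),(ps[1],220,120))]))
E
```

```text
time: 8.93
tool_pos: [498.0, 317.2, 90.8]
tcp_rot: [-3.14, 0.001, 1.36]
contact_force: [0.3, 0.1, -3.2]
grip_width: 16.0
finger_force: 30.0
```

View pics/s4.png

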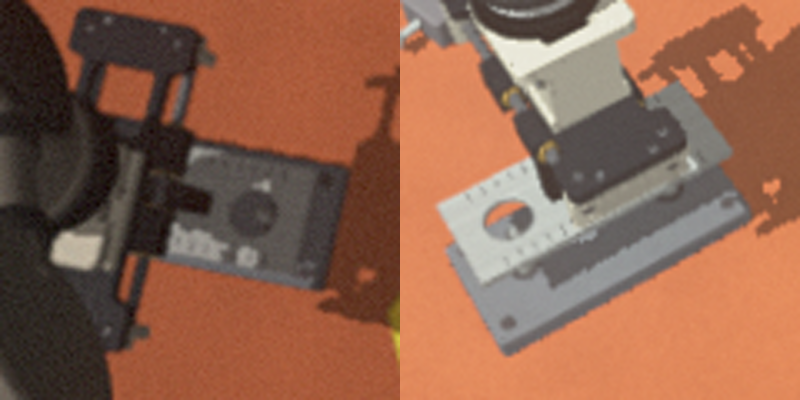

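Side view: the near pin's tip shows in the eye's lower part at about (511,230), just under the plate, with the eye centred at (508,220). They line up, so I'm lowering gently.

```bash
python3 -m handwheel '0 0 0.05 0 0 0 -1;0 0 0.1 0 0 0 -1;0 0 0.15 0 0 0 -1;0 0 0.2 0 0 0 -1;0 0 0.2 0 0 0 -1;0 0 0.2 0 0 0 -1'
python3 - <<'E'
from h import *
ps=[viewer.capture("top"),viewer.capture("side")]
cv2.imwrite("pics/s5.png",np.hstack([cv2.resize(q["frame"][a:a+120,b:b+120,::-1],(400,400),interpolation=cv2.INTER_CUBIC) for q,a,b in((ps[0],160,60),(ps[1],220,120))]))
E
```

```text
time: 9.53
tool_pos: [498.1, 317.3, 71.2]
tcp_rot: [-3.141, 0.001, 1.36]
contact_force: [0.4, 0.4, -4.2]
grip_width: 16.2
finger_force: 30.0
```

View pics/s5.png

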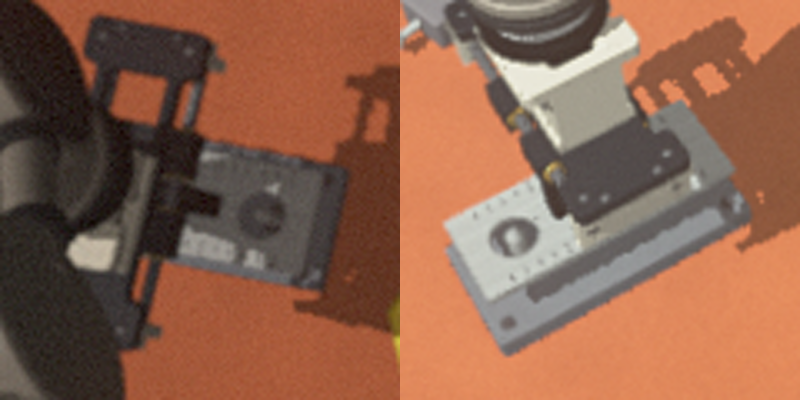

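Both views show a pin standing inside its eye (side (514,236), top (266,215)), and the force is just the plate's weight. Lowering the rest.

```bash
python3 -m handwheel '0 0 0.05 0 0 0 -1;0 0 0.1 0 0 0 -1;0 0 0.15 0 0 0 -1;0 0 0.2 0 0 0 -1;0 0 0.25 0 0 0 -1;0 0 0.29 0 0 0 -1;0 0 0.29 0 0 0 -1;0 0 0.29 0 0 0 -1'
python3 -m handwheel '0 0 0.01 0 0 0 -1;0 0 0.02 0 0 0 -1;0 0 0.02 0 0 0 -1;0 0 0.02 0 0 0 -1'
```

```text
time: 10.3
tool_pos: [498.2, 317.4, 42.3]
tcp_rot: [-3.141, 0.0, 1.36]
contact_force: [0.5, 0.5, -4.5]
grip_width: 15.6
finger_force: 30.0
time: 10.63
tool_pos: [498.4, 317.5, 40.8]
tcp_rot: [3.141, -0.0, 1.36]
contact_force: [0.2, -0.6, -4.0]
grip_width: 15.7
finger_force: 30.0
```

Still hanging about 2 mm up, so I'll take small steps until it touches.

```bash
python3 -m handwheel '0 0 0.01 0 0 0 -1;0 0 0.015 0 0 0 -1;0 0 0.015 0 0 0 -1;0 0 0.015 0 0 0 -1'
python3 -m handwheel '0 0 0.005 0 0 0 -1;0 0 0.01 0 0 0 -1;0 0 0.01 0 0 0 -1;0 0 0.01 0 0 0 -1'
```

```text
time: 10.97
tool_pos: [498.4, 317.5, 39.1]
tcp_rot: [-3.142, 0.0, 1.36]
contact_force: [-1.0, -0.3, -3.8]
grip_width: 15.6
finger_force: 30.0
time: 11.3
tool_pos: [498.5, 317.5, 38.6]
tcp_rot: [3.141, -0.0, 1.36]
contact_force: [-1.8, -0.5, 1.3]
grip_width: 15.9
finger_force: 30.0
```

It has touched down (force rose from -3.8 to +1.3 N at TCP z 38.6). Releasing and retreating.

```bash
python3 -m handwheel '0 0 0 0 0 0 1;0 0 0 0 0 0 1;0 0 0 0 0 0 1;0 0 0 0 0 0 1;0 0 0 0 0 0 1;0 0 0 0 0 0 1;0 0 0 0 0 0 1;0 0 0 0 0 0 1'
python3 -m handwheel '0 0 -0.1 0 0 0 1;0 0 -0.3 0 0 0 1;0 0 -0.6 0 0 0 1;0 0 -0.9 0 0 0 1;0 0 -1 0 0 0 1;0 0 -1 0 0 0 1'
python3 -m handwheel '0 -0.3 -0.3 0 0 0 1;0 -0.6 -0.6 0 0 0 1;0 -0.9 -0.9 0 0 0 1;0 -0.9 -0.9 0 0 0 1;0 -0.9 -0.9 0 0 0 1;0 -0.9 -0.9 0 0 0 1'
python3 - <<'E'
from h import *
ps=[viewer.capture("top"),viewer.capture("side")]
cv2.imwrite("pics/s6.png",np.hstack([cv2.resize(q["frame"][a:a+120,b:b+120,::-1],(400,400),interpolation=cv2.INTER_CUBIC) for q,a,b in((ps[0],160,60),(ps[1],220,120))]))
v=masks("long_gauge",ps)[1:]
print(np.round(fit("long_gauge",v,(499,317,-.21),20),3))
for r in viewer.cut_out("short_gauge",ps[0])[:1]: print(rect(ps[0],r["pixels"],6))
E
```

```text
time: 11.97
tool_pos: [498.4, 317.5, 38.1]
tcp_rot: [3.142, 0.0, 1.36]
contact_force: [0.5, 0.0, -0.3]
grip_width: 64.6
finger_force: 0.0
time: 12.47
tool_pos: [500.1, 318.3, 142.0]
tcp_rot: [3.136, -0.004, 1.36]
contact_force: [0.6, 0.1, -0.1]
grip_width: 92.0
finger_force: 0.0
time: 12.97
tool_pos: [410.1, 336.0, 226.9]
tcp_rot: [-3.141, 0.001, 1.36]
contact_force: [-0.3, -0.2, -0.5]
grip_width: 91.8
finger_force: 0.0
[ 4.97044e+02  3.19137e+02 -2.09000e-01  2.86000e-01]
((531.9010009765625, -321.6844482421875), (121.71923065185547, 74.07085418701172), 58.24092102050781)
```

View pics/s6.png

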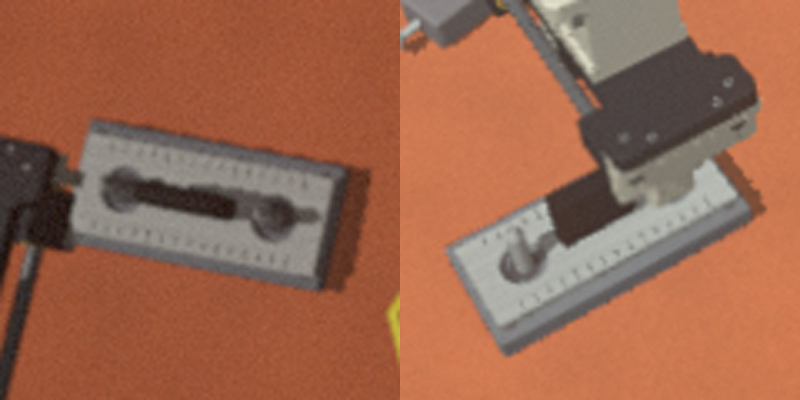

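The plate lies flat and centred on the stand with both pins through (top view (120,188) and (272,217); side view (520,255)). The short gauge has not moved.

```bash
python3 -c "from plant import bot; print(bot.close_job())"
```

```text
the job is handed in; nothing more can be done
None
```

The long gauge lies flat on the stand with both pins through its eyes, let go after a gentle touchdown; the short gauge hasn't moved, and the job was handed in at about 13 s (no verdict came back).

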